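Hold a forged bolster under the hardness probe on a spring-return slide

ROBOT

A 6-joint arm with a two-finger parallel gripper is mounted at the origin on the work surface. World frame = base frame: x ahead of the robot, y to its left, z up, the work surface at z = 0. Lengths are in m, angles in degrees, forces in N, time in s.
With the tool pointing down it reaches from about 0.325 to 0.775 m from the base axis. Payload 5.5 kg.
Tool frame: the origin (TCP) lies at the centre of the arm's flange, where the gripper is bolted on; the fingertips stand 182 mm ahead of it and the grasp point (between the pads) lies 163 mm ahead of it; z points along the fingers, y is the direction in which the jaws open and shut (so a half turn about z gives the same grasp; the last joint's range is limited). The gripper opens to 88 mm and grips with 3 to 60 N. Pads are 20 mm wide; open, the fingers measure 115 mm over their backs; the gripper's body (75 mm by 178 mm) begins 61 mm behind the grasp point.
Start: joints at [-75.098, 5.22, 70.514, -0, 104.267, -3.249], TCP at [0.187, -0.57, 0.405] pointing down, gripper open.
Joint ranges: [-164.24, 164.24], [-49.07, 125.15], [9.68, 141.18], [-86.29, 266.29], [3.28, 154.24], [-151.56, 151.56]. Speed limits (degrees/s): [147.25, 147.25, 172.46, 180, 180, 180].

INTERFACE

Orientations are given as [roll, pitch, yaw] about the fixed x, y, z axes, in that order (R = Rz(yaw) Ry(pitch) Rx(roll)).
In Python, from station import r gives the robot as it stands. The module is installed in compiled form; this text tells all that it offers. Calls block until the motion is done:
- r.reach(position, orientation): joint-space move of the TCP to a pose.
- r.servo_line(position, rotation=None, speed=0.15): straight line of the TCP; rotation=None keeps the orientation; speed is the mean speed in m/s.
- r.move_joints(angles): joint-space move.
- r.let_go() and r.grab(squeeze=None): open the fingers fully, or close them until they stop; squeeze is the grip in N (None keeps the last).
- r.wait(seconds).
- r.inverse_kinematics(position, orientation): joint angles nearest the present ones, or None.
- r.sense(): the state.
- r.snapshot(name): name is "side" or "top"; returns a dict with "frame" (384x512x3 uint8, red, green, blue), "fx", "fy", "cx", "cy" (pixels), "dist_coeffs" ([k1, k2, p1, p2, k3] as OpenCV has them; the pictures are not rectified), "R" (3x3) and "t" (3): a world point X has camera coordinates R X + t. Camera axes: x right, y down, z forward; pixel columns grow to the right and rows downward; lengths in m; the calibration is good to about 2 mm. A picture is of the moment at which its call begins. There is no depth.
A pose or a line that the arm cannot do raises r.IKError and nothing moves.
- r.hand_in(): hands the job in, once; it reports no verdict.
The state is a dict: "clock": time; "joints": joint angles; "joint_vel": joint speeds; "joint_torque": joint torques, N m; "tcp_pos": TCP position; "orientation": TCP orientation; "contact_force": force on the tool from outside, world axes, zero at the start; "torque": the same for the moment, N m; "opening": finger opening in m.
Only numpy, scipy, OpenCV 4.12 (cv2) and the standard library are available. Lean on these libraries where they do the work, as an engineer would, in place of code of your own. Each camera call takes 0.05 s, during which the arm holds its last target. There are 200 camera calls.

TASK

Lift the forged bolster out of its die and lower it (do not drop it) flat into the nest of the hardness-checking stand while the slide is home, then let go of it. Then pull the slide out by its handle until the index line meets the pointer, so that the bolster stands under the probe, and finish holding the handle there against the spring; do not let go at the end. Leave everything else where it lies.

Things in the scene. Friction and masses are not known exactly. Their poses are not given: they have to be found in the camera images.
- bolster: The forged steel part: flat foot 34 mm (its x) by 64 mm (its y) by 10 mm, with an upright block 18 mm (x) by 30 mm (y) on the middle of the foot, 46 mm tall over all, about 0.3 kg. The block can be gripped across its 18 mm from above; the foot sticks out 8 mm beyond the block on those sides. Origin: centre of the underside; z up; a half turn about z makes no difference. At the start its foot sits in the die's cavity, long side along the die's y.
- die: Dark steel die block 100 mm (x) by 130 mm (y), 40 mm high, fixed, with a rectangular cavity 37 by 67 mm and 8 mm deep in the middle of its top, long side along y, and two 12 mm dowel pins standing 18 mm above two opposite corners. Origin: centre of the underside.
- round_die: The other die block, the same size and pins but with an empty round cavity; not needed. Origin: centre of the underside.
- bed: Grey bed plate of the hardness-checking stand, fixed, 170 by 310 mm, 12 mm thick, with two rails along its y (16 mm high) between which the slide runs. Its +y is the direction in which the slide is pulled out. Origin: on the slide's centre line, at table height.
- nest (a point): Centre of the floor of the nest on the slide, 26 mm above the table. The nest is a rectangular frame with a clear inside of 40 mm (x) by 70 mm (y) and walls 8 mm high and 6 mm thick; it moves with the slide. Axes as the bed's.
- slide (a joint): How far the slide is pulled out from home, in m: 0 home, end stop at 0.14; it grows along the bed's +y. A spring pulls it home at once when let go: 4 N at home, growing by 0.4 N per 10 mm, plus about 0.5 N friction.
- handle (a point): Upright steel lug that is the slide's handle: 44 mm (x) by 16 mm (y, the direction of pull), 54 mm high above the slide's top, 210 mm from the nest's centre along +y. The point: centre of its underside, on the slide's top, 26 mm above the table; axes as the bed's. It can be gripped from above across its 16 mm.
- index (a point): Index line: a short dark line 2 mm wide across the top of the slide beside the nest; the point is its outer end at the slide's edge, 35 mm beyond the nest's centre along +y. Moves with the slide. Axes as the bed's.
- pointer (a point): Tip of the thin pointer that reaches from the foot of the probe head to the slide's edge, fixed. Axes as the bed's. The index line meets it when the slide has been pulled out 85 to 115 mm; each start differs.
- head: Fixed probe head standing on the bed's rear ledge (+x side of the bed): post, arm across the slide 115 to 138 mm above the table (24 mm wide along y), probe hanging down to 82 mm above the table, a black knob on top up to 156 mm above the table. Origin: under the probe, on the slide's centre line, 12 mm above the table; the probe stands 35 mm behind (-y) the pointer, 85 to 115 mm along +y from the nest at home.
- punch: A plain round steel punch, 110 mm long, 14 mm thick, lying on the round die; a bystander.
- ref_block: Steel disc, 40 mm across, 10 mm high, lying on the rear ledge of the bed; a bystander.
- offcut: Steel bar offcut 30 x 60 x 22 mm on the table to the left of the stand; a bystander.
- hammer: Hammer lying on its side; a bystander.
- paste_jar: Closed grey jar, 70 mm across, 85 mm tall; a bystander.
- wrench: Flat wrench lying on the table; a bystander.
Mind the look-alikes: they are no part of the job. Leave any green look-alike of the bolster alone.

How it is judged:
By the outcome, as a careful person would: the job done as asked, in the order asked, and still so for the second after the job is handed in, while the arm keeps its last pose, push and grip.
It also fails if it takes over 56 s, if anything falls off the work surface, if the arm or the gripper's body presses on something with over 40 N, if the wrist force passes 120 N, or if a joint passes its speed limit or range.

## Working session

There is one attempt and no reset: what is moved stays moved. The work goes in short steps, each a Python script; the robot and the scene stay as the last script left them, time stands still between calls to the robot, and variables do not carry over. Pictures are saved under pics/ and viewed, about 8 in all and at most 12, crops included, and the job is handed in when it is done.

```bash
mkdir -p pics; cat > h.py <<'E'
import numpy as np, cv2
from station import r
def snap(name,fn):
    s=r.snapshot(name); np.savez('pics/'+fn+'.npz',**{k:np.array(v) for k,v in s.items()})
    cv2.imwrite('pics/'+fn+'.png',s['frame'][:,:,::-1]); return s
def cam(s):
    K=np.array([[s['fx'],0,s['cx']],[0,s['fy'],s['cy']],[0,0,1.]]); return K,np.array(s['dist_coeffs'],float),np.array(s['R']),np.array(s['t'])
def px2w(s,uv,z):
    K,d,R,t=cam(s); p=cv2.undistortPoints(np.array(uv,float).reshape(-1,1,2),K,d).reshape(-1,2)
    D=np.c_[p,np.ones(len(p))]@R; C=-R.T@t
    z=np.broadcast_to(z,len(p)); return C+D*((z-C[2])/D[:,2])[:,None]
def w2px(s,X):
    K,d,R,t=cam(s); return cv2.projectPoints(np.array(X,float).reshape(-1,3),cv2.Rodrigues(R)[0],t.reshape(3,1),K,d)[0].reshape(-1,2)
E
python3 - <<'E'
from h import *
for n in('top','side'):
    s=snap(n,n+'0'); K,d,R,t=cam(s); print(n,-R.T@t,R[2],s['fx'])
E
python3 -c "
import cv2
for n in('top','side'): i=cv2.imread(f'pics/{n}0.png'); cv2.imwrite(f'pics/{n}0b.png',cv2.resize(i,(800,600),interpolation=cv2.INTER_CUBIC))"
```

```text
top [0.41196703 0.02297314 1.11533488] [ 0.10007617 -0.00194823 -0.99497787] 354.07089407467515
side [ 0.28671792 -0.90346106  1.04070652] [ 0.19590436  0.67567491 -0.71069325] 409.7438156913838
```

View pics/top0b.png

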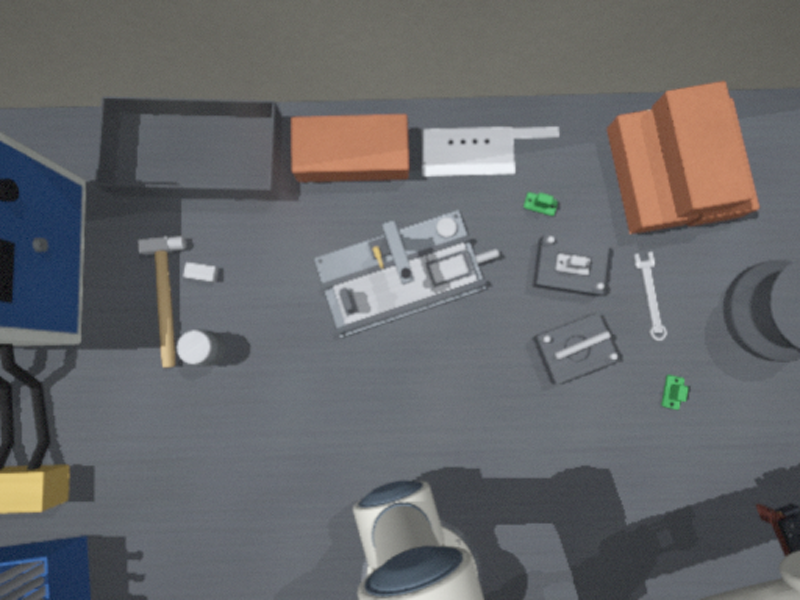

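View pics/side0b.png

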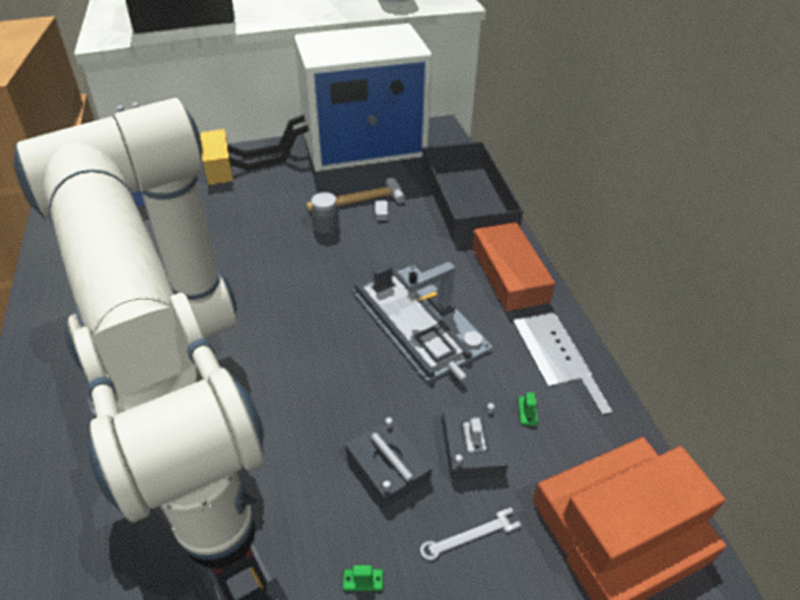

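The top view has the stand in the middle: nest near (450,265), handle near (348,302) and orange pointer near (378,255). The bolster sits in the die at about (573,265), and the round die with the punch is at about (577,347). Next I'll zoom in on both views.

```bash
python3 -c "
import cv2
i=cv2.imread('pics/top0.png')[128:250,198:396]; cv2.imwrite('pics/tc.png',cv2.resize(i,None,fx=4,fy=4,interpolation=cv2.INTER_CUBIC))
i=cv2.imread('pics/side0.png')[162:312,218:350]; cv2.imwrite('pics/sc.png',cv2.resize(i,None,fx=4,fy=4,interpolation=cv2.INTER_CUBIC))"
```

```text
(no output)
```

View pics/tc.png

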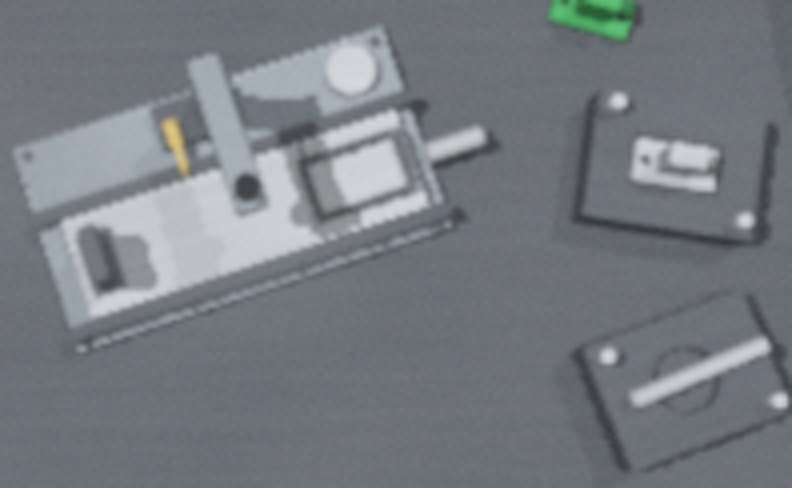

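View pics/sc.png

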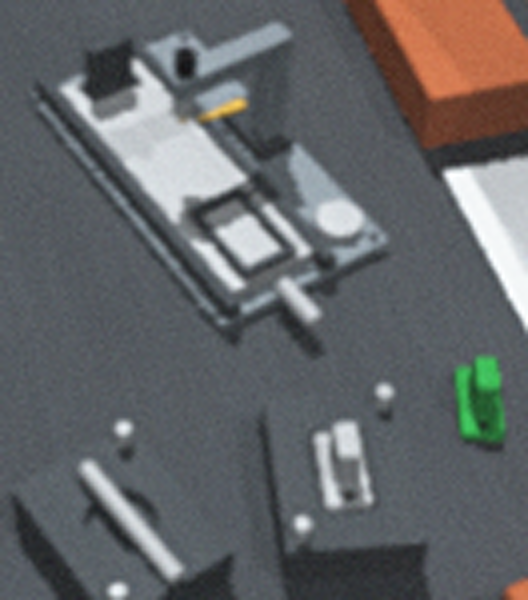

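The top crop shows the die's pin tops at (619,101) and (745,219), the nest at (358,178), the handle top at about (98,258) and the pointer tip at about (185,173). In the side crop the pins are at (385,390) and (303,523), and the pointer runs from (245,103) to about (200,118). I'll take starting poses from these points, then refine them by fitting edges in both views.

```bash
cat > fit.py <<'E'
from h import *
from scipy.optimize import minimize
def rect(hx,hy,z,cx=0,cy=0):
    c=[(cx-hx,cy-hy,z),(cx+hx,cy-hy,z),(cx+hx,cy+hy,z),(cx-hx,cy+hy,z)]; return [(c[i],c[(i+1)%4]) for i in range(4)]
def place(p,P):
    c,s=np.cos(p[2]),np.sin(p[2]); P=np.asarray(P,float); return np.stack([p[0]+c*P[...,0]-s*P[...,1],p[1]+s*P[...,0]+c*P[...,1],P[...,2]],-1)
def grads(s,sig):
    g=cv2.GaussianBlur(cv2.cvtColor(np.array(s['frame'],np.uint8),cv2.COLOR_RGB2GRAY).astype(np.float32),(0,0),sig)
    return cv2.Sobel(g,cv2.CV_32F,1,0)/8,cv2.Sobel(g,cv2.CV_32F,0,1)/8
def fit(shots,edges,p0,sigs=(2,1.2,.8)):
    E=np.array(edges); a=np.linspace(.05,.95,25)[None,:,None]
    P=E[:,:1]*(1-a)+E[:,1:]*a
    p=np.array(p0,float)
    for sg in sigs:
        G=[(s,grads(s,sg)) for s in shots]
        def cost(q):
            p=np.array([q[0],q[1],q[2]*10]); tot=0
            for s,(gx,gy) in G:
                uv=w2px(s,place(p,P)).reshape(len(E),-1,2).astype(np.float32)
                d=uv[:,-1]-uv[:,0]; d/=np.linalg.norm(d,axis=1,keepdims=True)
                sx=cv2.remap(gx,uv[...,0],uv[...,1],cv2.INTER_LINEAR); sy=cv2.remap(gy,uv[...,0],uv[...,1],cv2.INTER_LINEAR)
                tot-=np.minimum(np.abs(-sx*d[:,1:]+sy*d[:,:1]),15).mean()
            return tot
        q=np.array([p[0],p[1],p[2]/10])
        m=minimize(cost,q,method='Nelder-Mead',options=dict(initial_simplex=np.vstack([q,q+np.eye(3)*.004]),xatol=1e-5,fatol=1e-4)); p=np.array([m.x[0],m.x[1],m.x[2]*10])
    return p,m.fun
def draw(s,lst,fn,box,f=4):
    u0,v0,u1,v1=box
    im=cv2.resize(np.array(s['frame'],np.uint8)[v0:v1,u0:u1,::-1],None,fx=f,fy=f,interpolation=cv2.INTER_CUBIC)
    for p,E,col in lst:
        for e in E:
            uv=((w2px(s,place(p,e))-[u0-.5+.5/f*0,v0-.5])*f).astype(int); cv2.line(im,tuple(map(int,uv[0])),tuple(map(int,uv[1])),col,1)
    cv2.imwrite(fn,im); return im
BOL=rect(.017,.032,.042)+rect(.009,.015,.078)
DIE=rect(.05,.065,.040)
NEST=rect(.020,.035,.034)+rect(.026,.041,.034)+rect(.022,.008,.080,0,.21)
E
python3 - <<'E'
from fit import *
T=dict(np.load('pics/top0.npz')); S=dict(np.load('pics/side0.npz'))
tc=lambda *p:np.array(p)/4-.375*0+[198,128]-.375
sc=lambda *p:np.array(p)/4+[218,162]-.375
for s,c,pts in((T,tc,[(619,101),(745,219)]),(S,sc,[(385,390),(303,523)])): 
    w=px2w(s,c(*pts),.058);print('pins',w[:,:2].round(4).tolist(),w.mean(0).round(4))
nt=px2w(T,tc((358,178)),.034)[0];ht=px2w(T,tc((98,258)),.080)[0]
ns=px2w(S,sc((243,238)),.034)[0];hs=px2w(S,sc((110,52)),.080)[0]
print('nest',nt,ns,'handle',ht,hs,np.linalg.norm(ht-nt),np.linalg.norm(hs-ns))
print('ptr',px2w(T,tc((185,173)),.03),px2w(S,sc((200,118)),.03),px2w(S,sc((183,118)),.03))
d=px2w(T,tc((619,101),(745,219)),.058); 
pc=d.mean(0); dy=d[0]-d[1]; print('pin sep',np.linalg.norm(dy))
by=ht-nt; yaw=np.arctan2(-by[0],by[1]); nc=(nt+ns)/2
pb0=[pc[0],pc[1],np.radians(-7)]
for sh,n in(([T],'T'),([S],'S'),([T,S],'TS')):
    pb,f=fit(sh,BOL,pb0); pd,fd=fit(sh,DIE,pb0); pn,fn=fit(sh,NEST,[nc[0],nc[1],yaw])
    print(n,'bol',pb.round(4),f,'die',pd.round(4),fd,'nest',pn.round(4),fn, 'deg',np.degrees([pb[2],pd[2],pn[2]]).round(2))
np.savez('p.npz',pb=pb,pn=pn,pd=pd)
L=[(pb,BOL,(0,0,255)),(pd,DIE,(0,255,255)),(pn,NEST,(0,0,255))]
a=draw(T,L,'pics/a.png',(198,128,396,250),4); b=draw(S,L,'pics/b.png',(218,162,350,312),4)
h=488; b=b[:h+0] if 0 else cv2.resize(b,None,fx=600/600,fy=1)
c=np.zeros((600,800,3),np.uint8); a2=cv2.resize(a,(487,300)); 
c=np.zeros((600,800,3),np.uint8); c[:600,272:]=b; t=draw(T,L[:2],'pics/x.png',(338,145,396,195),4)[:, :232]
n=draw(T,L[2:],'pics/x.png',(206,150,308,206),2.6); c[:200,:232]=t; c[220:220+n.shape[0],:n.shape[1]]=n[:,:272]
cv2.imwrite('pics/ov.png',c)
E
```

```text
pins [[0.6463, -0.269], [0.5536, -0.359]] [ 0.5999 -0.314   0.058 ]
pins [[0.6459, -0.268], [0.5518, -0.3586]] [ 0.5989 -0.3133  0.058 ]
nest [ 0.59620223 -0.07118451  0.034     ] [ 0.59612856 -0.08078325  0.034     ] handle [0.53356329 0.12600203 0.08      ] [0.53379383 0.1140934  0.08      ] 0.21194850834098622 0.20971057852559105
ptr [[0.60414267 0.06252356 0.03      ]] [[0.60221908 0.0646892  0.03      ]] [[0.58780399 0.06840264 0.03      ]]
pin sep 0.1291642513872746
T bol [ 0.5997 -0.3141 -0.1574] -14.371289253234863 die [ 0.6004 -0.3147 -0.177 ] -10.60649299621582 nest [ 0.5932 -0.0717  0.2952] -12.087065696716309 deg [ -9.02 -10.14  16.91]
S bol [ 0.598  -0.3132 -0.1231] -14.444104194641113 die [ 0.5997 -0.3123 -0.1721] -7.420217514038086 nest [ 0.5887 -0.0721  0.2786] -11.14777946472168 deg [-7.05 -9.86 15.96]
TS bol [ 0.5989 -0.3136 -0.0976] -28.658367156982422 die [ 0.5999 -0.3145 -0.1974] -17.806209564208984 nest [ 0.589  -0.0723  0.275 ] -22.085376739501953 deg [ -5.59 -11.31  15.75]
```

View pics/ov.png

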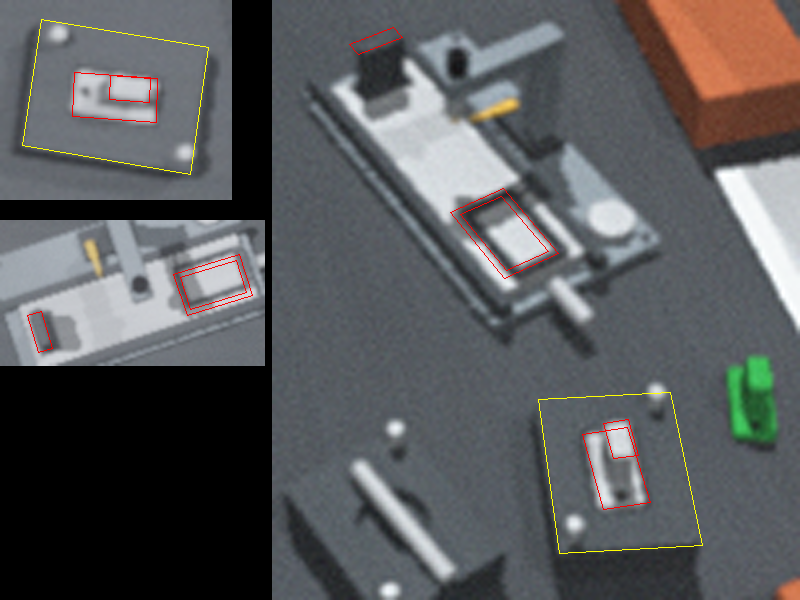

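The overlay shows the bolster fit is good; the two views agree to about 1 mm. The yaw is better taken from the pins and the die, about -10°. The nest fit locked onto shadow edges, visibly shifted in the side view. I'll zoom on the nest and handle with trial corner dots.

```bash
python3 - <<'E'
from fit import *
T=dict(np.load('pics/top0.npz')); S=dict(np.load('pics/side0.npz'))
p=[.5955,-.0725,np.radians(17.3)]
def z(s,u0,v0,u1,v1,f=9):
    im=cv2.resize(np.array(s['frame'],np.uint8)[v0:v1,u0:u1,::-1],None,fx=f,fy=f,interpolation=cv2.INTER_CUBIC)
    im=cv2.convertScaleAbs(im,alpha=1.2)
    for E,c in((rect(.026,.041,.034),(0,0,255)),(rect(.02,.035,.034),(0,255,0)),(rect(.022,.008,.08,0,.21),(0,0,255)),(rect(.022,.008,.026,0,.21),(255,0,0))):
        for e in E:
            u=(w2px(s,place(p,e[0]))[0]-[u0-.5,v0-.5])*f; cv2.circle(im,tuple(map(int,u)),2,c,-1)
    return im
c=np.zeros((600,800,3),np.uint8)
for (x,y),i in(((0,0),z(T,268,155,312,188)),((400,0),z(S,262,200,304,240)),((0,300),z(T,212,180,238,208)),((240,300),z(S,234,166,258,194)),((470,365),z(S,255,180,290,206))):
    h,w=i.shape[:2]; i=i[:600-y,:800-x]; c[y:y+i.shape[0],x:x+i.shape[1]]=i
cv2.imwrite('pics/z.png',c)
E
```

```text
(no output)
```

View pics/z.png

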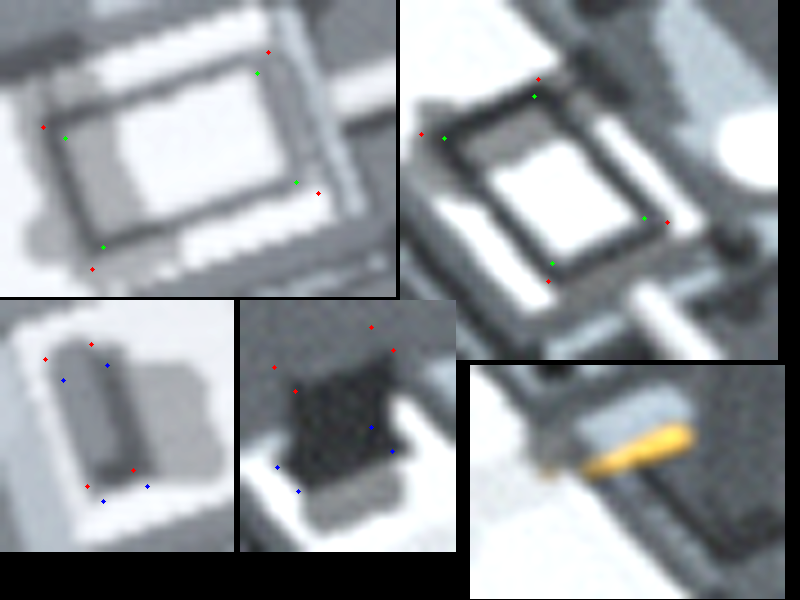

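Zoomed in, the dots match the side view nearly exactly for both nest and handle base. The top view wants the nest about 2 mm further in +x. I'll take nest ≈ (0.5965, -0.072) and yaw ≈ 17.4°, with the pointer about 0.127 beyond the nest, so a pull of about 92 mm. Now the grasp.

```bash
python3 - <<'E'
from h import *
s=r.sense(); print(s['clock'],s['orientation'],s['opening'])
B=[.599,-.3137]; N=[.5965,-.072]; H=[.533,.128]
for nm,p,y in(('B',B,-9.5),('N',N,17.4),('H',H,17.4-90)):
    for a in(90,-90):
        q=r.inverse_kinematics([*p,.24],[180,0,y+a]); print(nm,y+a,None if q is None else np.round(q,0))
o=[180,0,80.5]
q=[r.inverse_kinematics([*B,.33],[180,0,y]) for y in(80.5,-99.5)]
o=[180,0,80.5 if abs(q[0][5])<abs(q[1][5]) else -99.5]; print(o)
r.reach([*B,.33],o)
r.servo_line([*B,.228],speed=.1)
r.grab(35); s=r.sense(); print(s['opening'],s['contact_force'],s['clock'])
r.servo_line([*B,.262],speed=.06); 
r.servo_line([*B,.34],speed=.15); s=r.sense(); print(s['opening'],s['contact_force'],s['clock'])
E
```

```text
0.1 [-1.79898700e+02 -6.42279941e-03  1.81495818e+01] 0.0878483542437741
B 80.5 [-31.  18.  72.   0.  89. -21.]
B -99.5 None
N 107.4 [-10.   7.  85.   0.  88. -28.]
N -72.6 None
H 17.400000000000006 [10. -1. 94. -0. 87. 83.]
H -162.6 [ 10.  -1.  94.   0.  87. -97.]Traceback (most recent call last):
  File "<stdin>", line 9, in <module>
TypeError: 'NoneType' object is not subscriptable
```

```bash
python3 - <<'E'
from h import *
B=[.599,-.3137]; N=[.5965,-.072]
r.reach([*B,.33],[180,0,80.5])
r.servo_line([*B,.228],speed=.1)
r.grab(35); s=r.sense(); print(s['opening'],s['contact_force'],s['clock'])
r.servo_line([*B,.262],speed=.06); 
r.servo_line([*B,.34],speed=.15); s=r.sense(); print(s['opening'],s['contact_force'],s['clock'])
if .015<s['opening']<.022:
    r.reach([*N,.30],[180,0,107.4])
    r.servo_line([*N,.242],speed=.1)   # foot 20 mm over nest floor
    s=r.sense(); print(s['tcp_pos'],s['orientation'],s['contact_force'],s['clock'])
T=snap('top','t1'); S=snap('side','s1')
from fit import *
p=[N[0],N[1],np.radians(17.4)]; zt=.026+.020-.0+0  # underside z
c=np.zeros((600,800,3),np.uint8)
def z(s,u0,v0,u1,v1,f=9):
    im=cv2.resize(np.array(s['frame'],np.uint8)[v0:v1,u0:u1,::-1],None,fx=f,fy=f,interpolation=cv2.INTER_CUBIC)
    for E,c in((rect(.026,.041,.034),(0,0,255)),(rect(.02,.035,.034),(0,255,0)),(rect(.017,.032,.052),(255,0,0))):
        for e in E:
            u=(w2px(s,place(p,e[0]))[0]-[u0-.5,v0-.5])*f; cv2.circle(im,tuple(map(int,u)),2,c,-1)
    return im
a=z(T,268,150,312,190); b=z(S,262,190,305,240)
c[:a.shape[0],:a.shape[1]]=a; c[:b.shape[0],400:400+b.shape[1]]=b
cv2.imwrite('pics/z1.png',c)
E
```

```text
0.018141102578766978 [ 0.86537054 -0.37279245  0.29773788] 4.125
0.01811761796821209 [ 0.53886976  0.15911511 -3.32589105] 5.5083
[ 0.59667747 -0.07218005  0.24247248] [1.79964666e+02 1.90783031e-02 1.07383843e+02] [-0.09431375  0.47977115 -2.95615858] 7.2083
```

View pics/z1.png

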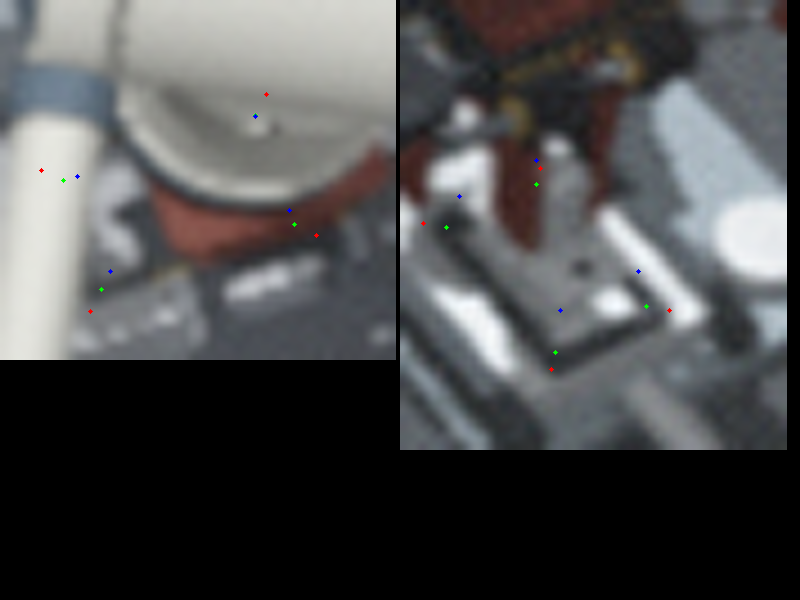

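The side view shows the bolster held over the nest, with the nest's corners matching the dots, e.g. the inner near corner at about (555,352). In the top view the wrist hides the nest. The clearance is 3 mm a side, so I'll lower in small force-guarded steps.

```bash
python3 - <<'E'
from h import *
N=[.5965,-.072]
r.servo_line([*N,.233],speed=.06)
f0=np.array(r.sense()['contact_force'])
z=.233
while z>.2215:
    z-=.001; r.servo_line([*N,z],speed=.02)
    s=r.sense(); f=np.array(s['contact_force'])-f0
    print(round(z,4),round(s['tcp_pos'][2],4),f.round(2))
    if f[2]>4: break
print(s['clock'])
S=snap('side','s2')
im=S['frame'][195:245,255:310,::-1]; im=cv2.resize(im,None,fx=12,fy=12,interpolation=cv2.INTER_CUBIC)
cv2.imwrite('pics/s2z.png',cv2.convertScaleAbs(im,alpha=1.5))
E
```

```text
0.232 0.2321 [ 0.89 -0.28 -0.23]
0.231 0.231 [ 0.08 -0.21  0.45]
0.23 0.23 [-0.27  0.03 -0.71]
0.229 0.2299 [-2.79  0.13  7.28]
8.6083
```

View pics/s2z.png

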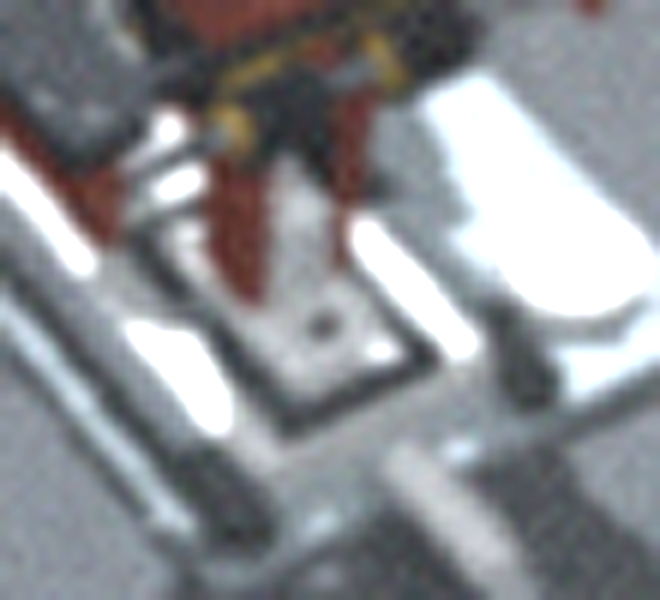

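The picture shows the foot resting on the nest's frame, with floor visible at the near right corner (380,348); contact came at wall-top height. I'll use the moment of that contact to find which wall it is.

```bash
cat >> h.py <<'E'
def wrench(n=5):
    a=[]
    for _ in range(n):
        s=r.sense(); a.append(np.r_[s['contact_force'],s['torque']]); r.wait(.03)
    return np.mean(a,0)
E
python3 - <<'E'
from h import *
N=[.5965,-.072]
w1=wrench(); r.servo_line([*N,.2325],speed=.03); w0=wrench(); d=w1-w0
print(w0.round(3),d.round(3),r.sense()['clock'])
F,M=d[:3],d[3:]
for rz in(-.196,-.033,0): # contact at underside rel TCP / grasp point reference / 
    rx=(rz*F[0]-M[1])/F[2]; ry=(M[0]+rz*F[1])/F[2]
    c,s=np.cos(np.radians(17.4)),np.sin(np.radians(17.4)); print(rz,'bed frame',round(c*rx+s*ry,4),round(-s*rx+c*ry,4))
E
```

```text
[ 0.337 -0.302 -3.146 -0.026 -0.074  0.012] [-3.861  1.366  8.151  0.073  0.792 -0.039] 9.2583
-0.196 bed frame -0.0113 -0.0215
-0.033 bed frame -0.0768 0.0276
0 bed frame -0.09 0.0376
```

The moment puts the contact at the foot's -x/-y side in the bed frame. That agrees with the top view, which wanted the nest further in +x. I'll shift +2 mm in x and +1.5 mm in y and retry.

```bash
cat > low.py <<'E'
from h import *
c,s_=np.cos(np.radians(17.4)),np.sin(np.radians(17.4))
def attempt(bx,by):
    N=[.5965+c*bx-s_*by,-.072+s_*bx+c*by]
    r.servo_line([*N,.2325],speed=.03); w0=wrench(3); z=.2315
    while z>.2215:
        z-=.0015; r.servo_line([*N,z],speed=.02); w=wrench(1)-w0
        if w[2]>4: break
    d=wrench(4)-w0; F,M=d[:3],d[3:]; rx=(-.196*F[0]-M[1])/F[2]; ry=(M[0]-.196*F[1])/F[2]
    zz=r.sense()['tcp_pos'][2]
    print((bx,by),'z',round(zz,4),'F',F.round(1),'contact bed',round(c*rx+s_*ry,4),round(-s_*rx+c*ry,4),r.sense()['clock'])
    return zz
E
python3 - <<'E'
from low import *
attempt(.002,.0015)
E
```

```text
(0.002, 0.0015) z 0.222 F [-1.9  0.6  6.9] contact bed -0.0156 -0.0036 11.75
```

It went down to floor height (TCP z 0.222, as predicted). Now I'll release, rise, move above the handle and look.

```bash
python3 - <<'E'
from low import *
p=np.array(r.sense()['tcp_pos']); 
r.let_go(); print(r.sense()['opening'])
r.servo_line([p[0],p[1],.26],speed=.06); r.servo_line([p[0],p[1],.375],speed=.2)
N2=[.5965+c*.002-s_*.0005,-.072+s_*.002+c*.0005]
H=[N2[0]-s_*.21,N2[1]+c*.21]; print(H)
r.reach([*H,.375],[180,0,17.4])
print(r.sense()['clock'],r.sense()['tcp_pos'])
S=snap('side','s3'); T=snap('top','t3')
a=cv2.resize(S['frame'][165:245,230:310,::-1],(560,560),interpolation=cv2.INTER_CUBIC)
b=cv2.resize(T['frame'][150:190,268:312,::-1],(240,218),interpolation=cv2.INTER_CUBIC)
o=np.zeros((560,800,3),np.uint8); o[:,:560]=a; o[:218,560:]=b; cv2.imwrite('pics/s3z.png',cv2.convertScaleAbs(o,alpha=1.3))
E
```

```text
0.08782030258554042
[np.float64(0.5354603938871263), np.float64(0.12946567073718845)]
16.1083 [0.53555153 0.12922155 0.37442353]
```

View pics/s3z.png

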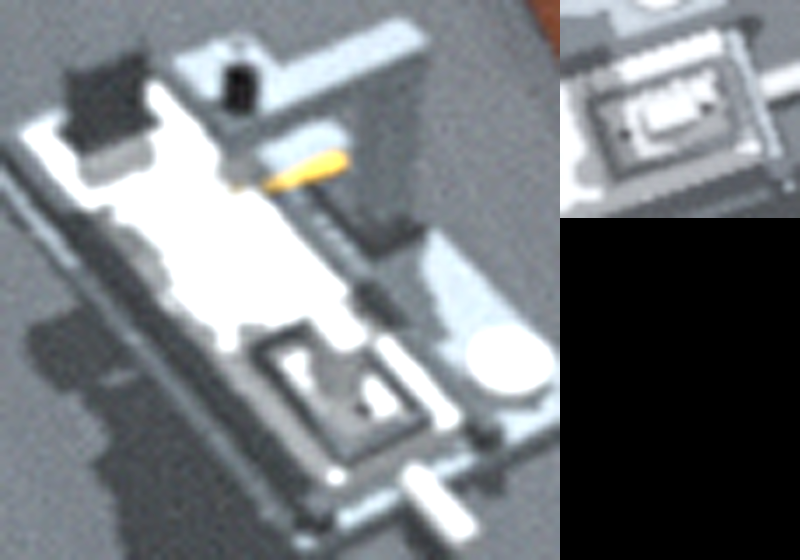

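The bolster sits upright inside the nest frame in both views. The pointer's tip is at about (235,185) in the crop. Now I'll grip the handle, pull to a first guess and look.

```bash
python3 - <<'E'
from low import *
T0=dict(np.load('pics/top0.npz')); S3=dict(np.load('pics/s3.npz'))
n=np.array([.5975,-.0715])
for s,uv in((T0,np.array([185,173])/4+[198,128]-.375),(S3,[263.2,191])):
    for z in(.027,.032):
        w=px2w(s,uv,z)[0,:2]-n; print('ptr bed',z,(c*w[0]+s_*w[1]).round(4),(-s_*w[0]+c*w[1]).round(4))
H=np.array([.5347,.1289])
r.servo_line([*H,.227],speed=.12); w0=wrench(3)
r.grab(45); s=r.sense(); print(s['opening'],s['clock'],(wrench(3)-w0).round(2)[:3])
if .013<s['opening']<.02:
    for d in(.03,.06,.085):
        r.servo_line([H[0]-s_*d,H[1]+c*d,.227],speed=.06); w=wrench(2)-w0
        print(d,np.round(r.sense()['tcp_pos'],4),w[:3].round(1),'bed x,y',round(c*w[0]+s_*w[1],1),round(-s_*w[0]+c*w[1],1),r.sense()['opening'])
print(r.sense()['clock'])
S=snap('side','s4'); T=snap('top','t4')
a=cv2.resize(S['frame'][170:230,235:295,::-1],(480,480),interpolation=cv2.INTER_CUBIC)
b=cv2.resize(T['frame'][155:195,225:265,::-1],(320,320),interpolation=cv2.INTER_CUBIC)
o=np.zeros((480,800,3),np.uint8); o[:,:480]=a; o[:320,480:]=b; cv2.imwrite('pics/s4z.png',cv2.convertScaleAbs(o,alpha=1.2))
E
```

```text
ptr bed 0.027 0.047 0.1258
ptr bed 0.032 0.0461 0.1259
ptr bed 0.027 0.0341 0.1397
ptr bed 0.032 0.0313 0.1356
0.016060666576246465 18.7917 [-0.88  2.69  0.59]
0.03 [0.526 0.157 0.227] [ 2.8 -4.  -1.1] bed x,y 1.5 -4.7 0.01599487653554151
0.06 [0.5171 0.1856 0.227 ] [ 3.2 -4.6 -1.1] bed x,y 1.7 -5.3 0.01560287067401833
0.085 [0.5098 0.2093 0.227 ] [ 4.4 -5.1 -1.7] bed x,y 2.6 -6.2 0.01585161044064321
20.9583
```

View pics/s4z.png

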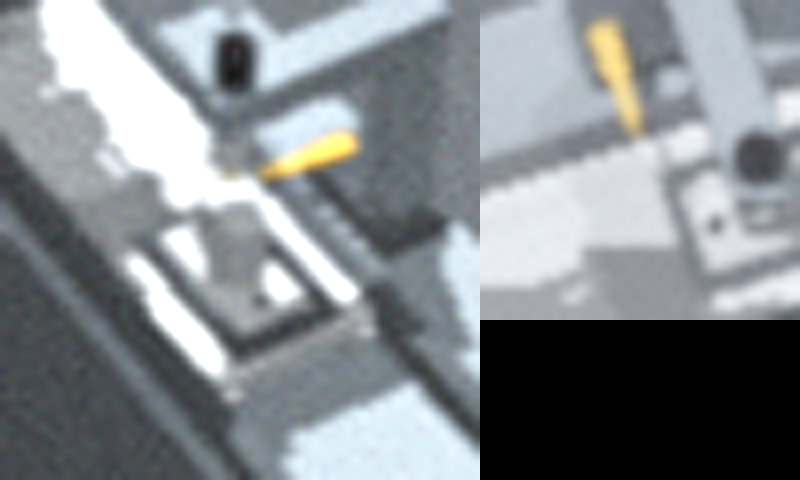

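The forces match the spring (about 6 N along bed -y). In the top crop the pointer tip is at (640,133) and the index line at about (657,143), roughly 5 mm short. I'll pull to 0.0905 and look more closely.

```bash
python3 - <<'E'
from low import *
H=np.array([.5347,.1289]); d=.0905
r.servo_line([H[0]-s_*d,H[1]+c*d,.227],speed=.03); r.wait(.2)
s=r.sense(); print(np.round(s['tcp_pos'],4),s['opening'],s['clock'])
T=np.mean([snap('top','t5')['frame'].astype(float) for _ in range(6)],0); S=np.mean([snap('side','s5')['frame'].astype(float) for _ in range(6)],0)
np.savez('pics/avg5.npz',T=T,S=S)
a=cv2.resize(T[162:186,232:256,::-1],(480,480),interpolation=cv2.INTER_CUBIC)
b=cv2.resize(S[182:206,254:270,::-1],(320,480),interpolation=cv2.INTER_CUBIC)
cv2.imwrite('pics/s5z.png',np.clip(np.hstack([a,b]),0,255).astype(np.uint8))
E
```

```text
[0.5082 0.2144 0.227 ] 0.01612134203658007 21.5917
```

View pics/s5z.png

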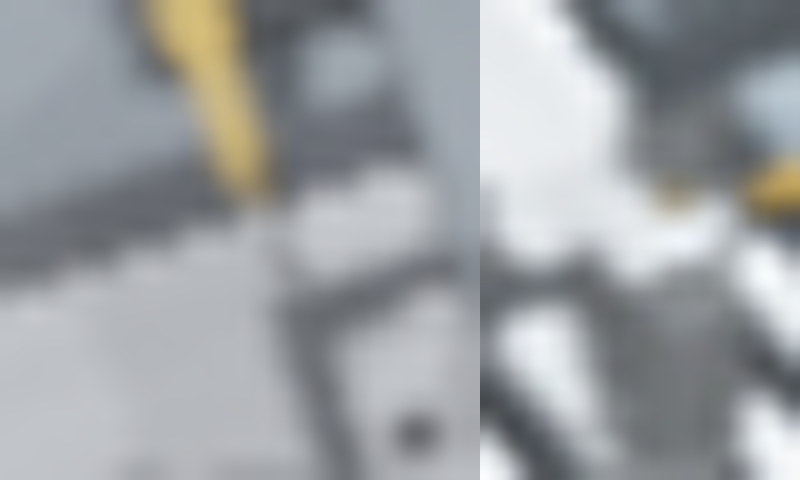

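In the top zoom the index line runs from (290,300) to (272,225) and extrapolates to about (264,195). The pointer tip is at (257,195), so about 1 mm remains. I'll measure it numerically in bed coordinates.

```bash
python3 - <<'E'
from low import *
T=dict(np.load('pics/t5.npz')); A=np.load('pics/avg5.npz')['T']
n=np.array([.598,-.0713]); ys=np.arange(.110,.142,.0005)
for x in np.arange(.028,.060,.002):
    z=.026 if x<.041 else .029
    X=np.stack([n[0]+c*x-s_*ys,n[1]+s_*x+c*ys,np.full(len(ys),z)],1); uv=w2px(T,X).astype(np.float32)
    v=cv2.remap(A.astype(np.float32),uv[:,0],uv[:,1],cv2.INTER_CUBIC).reshape(-1,3)
    sat=np.clip(v[:,0]-v[:,2]-8,0,None); g=v.mean(1)
    m=(ys>.117)&(ys<.133); base=np.interp(ys,[.117,.133],[g[m][:3].mean(),g[m][-3:].mean()]); dk=np.clip(base-g,0,None)*m; dk[dk<.4*dk.max()]=0
    print(round(x,3),'orange',round(sat.max()),(round((sat*ys).sum()/sat.sum()*1e3,1) if sat.max()>8 else '-'),'dark',round(dk.max(),1),round((dk*ys).sum()/dk.sum()*1e3,1),'gray',g[::6].round().astype(int))
E
```

```text
0.028 orange 0 - dark 27.5 124.2 gray [150 147 146 145 135 138 156 175 184 184 184]
0.03 orange 0 - dark 29.4 123.5 gray [174 175 178 169 151 154 171 180 184 184 184]
0.032 orange 0 - dark 35.1 123.9 gray [193 192 192 186 161 157 178 184 185 184 184]
0.034 orange 0 - dark 31.4 123.9 gray [198 198 199 193 169 163 179 186 186 186 185]
0.036 orange 0 - dark 27.2 124.3 gray [201 201 199 196 176 167 181 188 187 186 187]
0.038 orange 0 - dark 20.1 123.5 gray [196 201 202 191 175 173 183 185 191 188 183]
0.04 orange 0 - dark 21.3 122.2 gray [183 186 191 176 160 168 178 169 178 181 171]
0.042 orange 0 - dark 17.5 120.8 gray [145 148 158 139 130 148 148 134 145 151 137]
0.044 orange 16 124.8 dark 8.5 120.2 gray [117 122 127 111 114 133 128 112 119 122 112]
0.046 orange 34 125.1 dark 3.4 120.1 gray [112 109 109 103 107 129 126 107 103 109 106]
0.048 orange 49 125.4 dark 1.2 122.3 gray [112 113 109 104 114 139 135 111 106 106 107]
0.05 orange 63 125.3 dark 1.4 132.5 gray [114 111 110 111 128 153 144 114 107 109 108]
0.052 orange 67 125.1 dark 1.9 132.5 gray [122 115 112 117 140 160 149 123 113 116 116]
0.054 orange 69 125.0 dark 1.4 120.8 gray [136 122 114 119 147 166 158 138 130 132 131]
0.056 orange 67 124.9 dark 3.2 117.7 gray [149 127 110 119 151 169 164 150 148 148 145]
0.058 orange 62 124.9 dark 4.8 117.7 gray [154 125 105 117 153 172 169 159 156 157 156]
```

The index line is at 123.9 mm and the pointer at 125.0 mm, so I'll pull 1.1 mm more and re-measure.

```bash
python3 - <<'E'
from low import *
H=np.array([.5347,.1289]); d=.0916
r.servo_line([H[0]-s_*d,H[1]+c*d,.227],speed=.02); r.wait(.3)
s=r.sense(); print(np.round(s['tcp_pos'],4),s['opening'],np.round(s['contact_force'],1),s['clock'])
f=[snap('top','t6') for _ in range(6)]; T=f[0]; A=np.mean([q['frame'].astype(np.float32) for q in f],0)
n=np.array([.598,-.0713]); ys=np.arange(.110,.142,.0005); I=[];P=[]
for x in [.031,.033,.035,.037,.046,.048,.05,.052]:
    X=np.stack([n[0]+c*x-s_*ys,n[1]+s_*x+c*ys,np.full(len(ys),.026 if x<.04 else .029)],1); uv=w2px(T,X).astype(np.float32)
    v=cv2.remap(A,uv[:,0],uv[:,1],cv2.INTER_CUBIC).reshape(-1,3)
    sat=np.clip(v[:,0]-v[:,2]-8,0,None); g=v.mean(1); m=(ys>.118)&(ys<.134)
    base=np.interp(ys,[.118,.134],[g[m][:3].mean(),g[m][-3:].mean()]); dk=np.clip(base-g,0,None)*m; dk[dk<.4*dk.max()]=0
    if x<.04: I.append((dk*ys).sum()/dk.sum())
    else: P.append((sat*ys).sum()/sat.sum())
print(np.round(I,4),np.round(P,4))
S=snap('side','s6')
a=cv2.resize(A[162:186,232:256,::-1],(480,480),interpolation=cv2.INTER_CUBIC)
b=cv2.resize(S['frame'][160:240,230:283,::-1],(318,480),interpolation=cv2.INTER_CUBIC)
cv2.imwrite('pics/s6z.png',np.clip(np.hstack([a,b.astype(np.float32)]),0,255).astype(np.uint8))
E
```

```text
[0.5078 0.2154 0.227 ] 0.015467611686895097 [ 4.5 -6.  -1.2] 22.7417
[0.125  0.1253 0.1248 0.125 ] [0.1251 0.1254 0.1253 0.1251]
```

View pics/s6z.png

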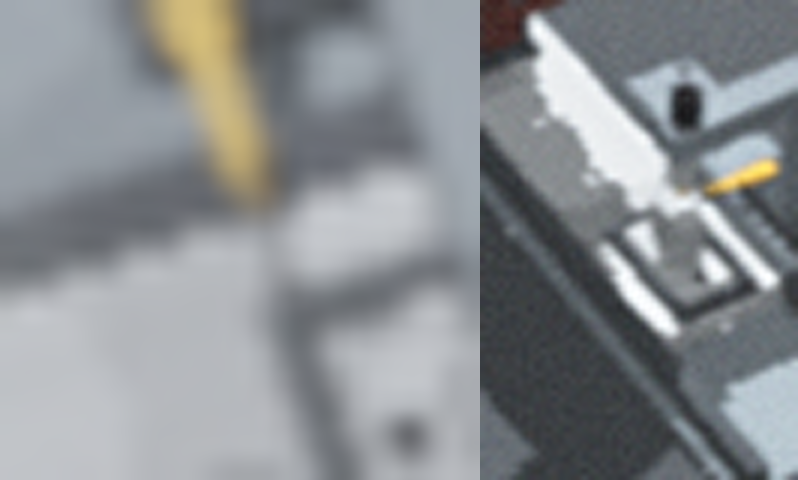

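The index line at (265,220) now runs straight into the pointer tip at (258,198). By measurement they are at 125.0 and 125.2 mm. The bolster stands in the nest under the probe and the handle is held, so I'm handing in.

```bash
python3 -c "
from station import r
s=r.sense();print(s['clock'],s['opening'],s['contact_force']);r.hand_in()"
```

```text
23.0917 0.015924392091228107 [ 4.55047903 -5.54001142 -1.33156117]
the job is handed in; nothing more can be done
```

The bolster is seated in the nest, and I handed in at 23.1 s with the slide pulled out about 92 mm and the gripper still holding the handle.

- **Placing:** The first lowering stopped on the nest's frame with about 7–8 N of contact force. I raised the bolster slightly, shifted it 2 mm in x and 1.5 mm in y, and lowered it again. It reached floor height and I let go there. Pictures from both cameras then showed it upright inside the frame.
- **Slide and index:** The last top view put the index line at 125.0 mm and the pointer at 125.2 mm from the nest's home position, so they meet within about 0.3 mm. The pull on the handle was 7–8 N, which fits the spring, and the grip opening was steady at about 16 mm.
- **What disagreed:**
  - The two cameras differed by 2–3 mm on where the nest was.
  - The side view put the pointer 10–14 mm further along than the top view, because its tip was in shadow there. I set the index from the top view only.
- **Bystanders:** I kept clear of the other items but took no separate final picture to check them.

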